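# Clamp a wooden blank in the lathe chuck with the square chuck key

### The arm

A 6-joint arm with a two-finger parallel gripper is mounted at the origin on the work surface. World frame = base frame: x ahead of the robot, y to its left, z up, the work surface at z = 0. Lengths are in m, angles in rad, forces in N, time in s.
With the tool pointing down it reaches from about 0.4 to 0.925 m from the base axis. Payload 3.4 kg.
Tool frame: the origin (TCP) lies between the finger pads; the fingertips stand 22 mm ahead of it and the grasp point (between the pads) lies 3 mm ahead of it; z points along the fingers, x is the direction in which the jaws open and shut, and the axes are right-handed (so a half turn about z gives the same grasp; the last joint's range is limited). The gripper opens to 85 mm and grips with 20 to 120 N. Pads are 22 mm wide; open, the fingers measure 114 mm over their backs; the gripper's body (76 mm by 85 mm) begins 54 mm behind the grasp point. The pads swing forward as they close: fully open they stand 13 mm farther back than shut.
Start: joints at [-0.073, 0.307, 1.506, -0, 1.328, -0.073], TCP at [0.575, -0, 0.253] pointing down, gripper open.
Joint ranges: [-3.12, 3.12], [-1.05, 2.28], [0.14, 2.33], [-1.42, 4.57], [0.1, 2.73], [-2.68, 2.68]. Speed limits (rad/s): [2.57, 2.57, 3.14, 3.14, 3.14, 3.14].

### API

Orientations are given as a rotation vector (axis times angle).
In Python, from plant import env gives the robot as it stands. The module is installed in compiled form; this text tells all that it offers. Calls block until the motion is done:
- env.move_pose(position, orientation): joint-space move of the TCP to a pose.
- env.move_straight(position, rot=None, speed=0.15, force_limit=None): straight line of the TCP; rot=None keeps the orientation; speed is the mean speed in m/s. With force_limit (N) it stops when the force on the tool has changed by that much, and returns True; else False.
- env.move_joints(angles): joint-space move.
- env.grip(opening): opening from 0.0 (shut) to 1.0 (fully open); the grip force is fixed at half the most; returns when the fingers have stopped.
- env.dwell(seconds).
- env.ik(position, orientation): joint angles nearest the present ones, or None.
- env.capture(name): name is "scene" or "side" or "wrist"; returns a dict with "pixels" (400x640x3 uint8, blue, green, red), "vfov" (degrees; the focal length in pixels is half the picture's height over the tangent of half this angle, whatever the lens; pixels are square), "cx", "cy" (the principal point, pixels), "world_to_cam" (4x4, takes a point from world to camera coordinates). Camera axes: x right, y down, z forward; pixel columns grow to the right and rows downward; lengths in m; the calibration is good to about 2 mm. The wrist camera is an equidistant fisheye: a pixel r from the principal point sees the ray r / f radians off the axis. A picture is of the moment at which its call begins. There is no depth.
A pose or a line that the arm cannot do raises env.Unreachable and nothing moves.
- env.sign_off(): hands the job in, once; it reports no verdict.
Trained networks look in a picture, given as the dict that the camera call returned (one of the last four; its "shot" number tells which), for a name from the list of things; names that differ only in an ending like _2 or _b are one class to them, and where a whole thing is asked for, a point or a joint stands for the part that bears it (a point fixed in the world has none). Each returns a list of dicts, best first, with "score" (0 to 1); they miss things now and then, are a little off and sometimes report something else, mostly with a low value. They report only what shows in the picture. A call takes as long as a camera call. They do not tell look-alikes from the thing itself.
- env.search_frame(picture, label): "bbox" ([centre column, centre row, width, height] in pixels, round what is visible of it).
- env.pinpoint(picture, label): "pixel" ([column, row] in pixels: a listed point, or the origin of a listed thing).
Readings, each from a call of its own:
- env.read_t(): time.
- env.read_joint_pos(): joint angles.
- env.read_joint_vel(): joint speeds.
- env.read_joint_efforts(): joint torques, N m.
- env.read_eef_pos(): TCP position.
- env.read_ee_rot(): TCP orientation.
- env.read_wrist_force(): force on the tool from outside, world axes, zero at the start.
- env.read_torque(): the same for the moment, N m.
- env.read_width(): opening from 0.0 (shut) to 1.0 (fully open).
Only numpy, scipy, OpenCV 4.12 (cv2) and the standard library are available. Lean on these libraries where they do the work, as an engineer would, in place of code of your own. Each camera call takes 0.05 s, during which the arm holds its last target. There are 200 camera calls.

### The job

Take the red-handled chuck key from its wooden rack and put its square end into the round opening on top of the lathe chuck, then turn it under light pressure, never pushing hard, until it drops fully home. Then turn the key clockwise until the jaws are snug on the wooden blank, and let go, leaving the key standing fully home in the chuck. Do not disturb the tin, the bowl or the screwdriver.

Things in the scene. Friction and masses are not known exactly. Their poses are not given: they have to be found in the camera images.
- key: Loose T-shaped chuck key, about 0.22 kg, upright in the rack. Origin: centre of the bottom face of its square steel end; z up the stem. From the bottom: square end 14 x 14 mm (sides parallel to the key's x and y), 22 mm long; round collar 35 mm across, z 22 to 27 mm; round stem 18 mm across; red handle bar on top, to z 90 mm.
- key_grip (a point): Middle of the key's red handle bar, 74 mm above the key's origin, axes as the key's. The bar is 70 mm long along x, 12 mm thick along y and 32 mm tall (16 mm above and below this point). Grip it across its 12 mm.
- rack: Fixed dark wooden block 110 x 80 x 30 mm on the bench. Origin: centre of its underside. A 25 mm round hole runs through its middle; the key stands in it, collar resting on the top (key's origin 8 mm above the bench), at any yaw.
- stand: Fixed green stand, base 235 x 130 mm, holding a steel lathe chuck on its side (120 mm across, level axis 70 mm high) and a wooden blank 68 mm across. Origin: on the bench straight below the key opening. x: along the chuck's axis from the upright plate (61 mm behind) to the blank's free end (167 mm ahead). Steel flanges 130 mm high start 24 mm fore and aft of the opening's centre.
- socket_mouth (a point): Centre of the round key opening on top of the chuck, in its rim plane, 137 mm above the bench; z up. Housing 40 mm across. The opening tapers at 45 degrees from 29 mm across at the rim to a bore 21 mm across from 4 to 7 mm below it. When the key is fully home its collar rests on the rim, its origin 22 mm below the rim.
- pinion_face (a point): Centre of the brass face at the bottom of the bore, 7 mm below the rim: a turning pinion with a square socket 16 mm wide, 18 mm deep. Its angle is unknown and not reported (this point's axes are the stand's), alike every quarter turn. The key rests on this face until its square lines up within about 0.12 rad, then can drop in.
- jaw (a joint): Travel (m) of the top one of four jaws: 0 open, 0.0085 clamped on the blank, a hard stop; noisy, so feel for the stop. Starts at 0 to 0.005. The pinion drives the jaws 5 mm per radian, closing clockwise seen from above, so 0.7 to 1.7 rad are needed. It turns stiffly (0.13 N m; light pressing does not turn it) and stays where it is left.
- tin: Bystander: loose yellow tin, 60 mm across, 55 mm tall. Origin: centre of its underside.
- bowl: Bystander: loose small wooden bowl, 90 mm across, 40 mm tall. Origin: centre of its underside.
- screwdriver: Bystander: loose screwdriver 140 mm long lying on the bench, along its x. Origin: on its underside, near the middle.
Things that resemble listed ones, but are neither listed nor needed, are in the scene too. What is shaped like the key but blue or orange is not meant.

How it is judged:
By the outcome, as a careful person would: the job done as asked, in the order asked, and still so for the second after the job is handed in, with the robot touching nothing.
It also fails if it takes over 64 s, if anything falls off the work surface, if the arm or the gripper's body presses on something with over 40 N, if the wrist force passes 120 N, or if a joint passes its speed limit or range.

## Working session

There is one attempt and no reset: what is moved stays moved. The work goes in short steps, each a Python script; the robot and the scene stay as the last script left them, time stands still between calls to the robot, and variables do not carry over. Pictures are saved under pics/ and viewed, about 8 in all and at most 12, crops included, and the job is handed in when it is done.

```bash
mkdir -p pics
cat > h.py <<'E'
import numpy as np, cv2
from scipy.spatial.transform import Rotation as R
from plant import env
def f(p): return 200/np.tan(np.radians(p["vfov"])/2)
def ray(p,px,fish=False):
    d=(np.array(px,float)-[p["cx"],p["cy"]])/f(p)
    if fish:
        t=np.linalg.norm(d); v=np.r_[d/max(t,1e-9)*np.sin(t),np.cos(t)]
    else: v=np.r_[d,1]
    T=np.array(p["world_to_cam"]); Rt=T[:3,:3].T
    return -Rt@T[:3,3], Rt@v/np.linalg.norm(v)
def atz(p,px,z,fish=False):
    o,v=ray(p,px,fish); return o+v*(z-o[2])/v[2]
def tri(rays):
    A=sum(np.eye(3)-np.outer(v,v) for o,v in rays); b=sum((np.eye(3)-np.outer(v,v))@o for o,v in rays)
    return np.linalg.solve(A,b)
def down(yaw): # tool z down, tool x at world yaw
    c,s=np.cos(yaw),np.sin(yaw)
    return R.from_matrix(np.array([[c,s,0],[s,-c,0],[0,0,-1]])).as_rotvec()
E
python3 - <<'E'
from h import *
ps={n:env.capture(n) for n in("scene","side","wrist")}
for n,p in ps.items():
    cv2.imwrite(f"pics/{n}0.png",p["pixels"])
    print(n,p["vfov"],p["cx"],p["cy"],"cam at",np.round(ray(p,[320,200])[0],3))
    for l in("key_grip","key","rack","socket_mouth","stand","tin","bowl","screwdriver"):
        for d in env.pinpoint(p,l)[:3]: print("  ",l,np.round(d["pixel"]),round(d["score"],2))
cv2.imwrite("pics/both0.png",np.vstack([cv2.resize(ps["scene"]["pixels"],(480,300)),cv2.resize(ps["wrist"]["pixels"],(480,300))]))
print(env.read_t(),env.read_eef_pos(),env.read_ee_rot())
E
```

```text
scene 47.6512946338042 324.18151332261147 196.58503502874385 cam at [0.857 0.396 0.891]
   key_grip [390. 256.] 0.94
   key_grip [440. 216.] 0.81
   key_grip [441. 294.] 0.76
   key [386. 272.] 0.95
   key [438. 309.] 0.87
   key [431. 229.] 0.63
   rack [385. 272.] 0.8
   socket_mouth [248.  91.] 0.86
   stand [258. 131.] 0.7
   stand [385. 270.] 0.43
   tin [348. 171.] 0.86
   bowl [307. 193.] 0.88
   bowl [250.  92.] 0.74
   screwdriver [260. 235.] 0.7
side 52.47848694659348 314.2800481473107 202.2929887688001 cam at [0.303 0.473 0.702]
   key_grip [334. 327.] 0.97
   key_grip [223. 349.] 0.92
   key_grip [257. 279.] 0.56
   key [332. 344.] 0.89
   key [229. 363.] 0.73
   key [264. 301.] 0.62
   socket_mouth [395. 114.] 0.87
   stand [384. 151.] 0.61
   tin [370. 233.] 0.91
   tin [394. 111.] 0.36
   bowl [330. 212.] 0.97
   bowl [259. 279.] 0.24
   screwdriver [277. 184.] 0.79
   screwdriver [263. 299.] 0.35
   screwdriver [328. 213.] 0.2
wrist 65.70646984690485 315.7436735103157 205.91634400416996 cam at [0.574 0.082 0.373]
   key [400. 178.] 0.19
   stand [273. 318.] 0.8
   tin [207. 164.] 0.92
   tin [289. 175.] 0.34
   bowl [291. 177.] 0.6
   screwdriver [399. 178.] 0.63
   screwdriver [276. 320.] 0.33
1.35 [ 5.74997963e-01 -2.21576791e-05  2.53315170e-01] [-3.14157794e+00 -2.66185185e-05 -3.63751408e-06]
```

View pics/scene0.png

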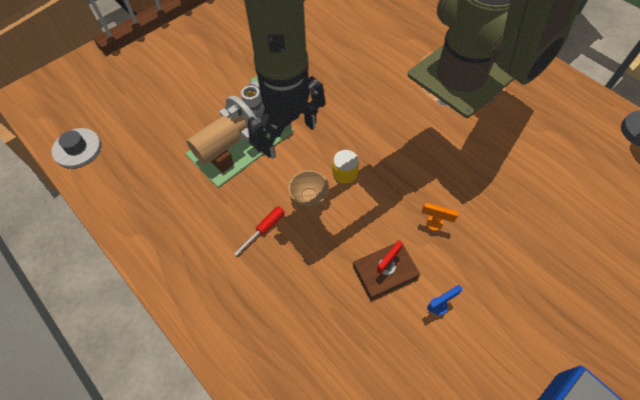

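View pics/wrist0.png

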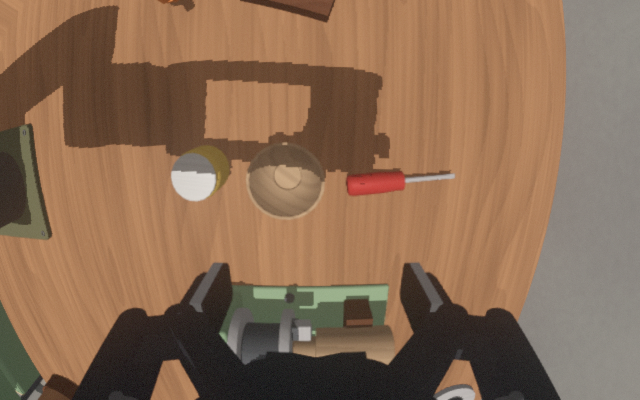

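The scene picture shows three T-shaped things: red in the dark rack at (390,256), orange at (440,216) and blue at (441,294). I choose the red one in the rack. The chuck opening is at (248,91). The bowl, tin and screwdriver lie between the two. Next I triangulate and go above the rack for a close look.

Run:
```python
from h import *
a=env.capture("scene"); b=env.capture("side")
def best(p,l,near): 
    return min((d["pixel"] for d in env.pinpoint(p,l)),key=lambda q:np.hypot(*(np.array(q)-near)))
for l,na,nb in(("key_grip",(390,256),(334,327)),("socket_mouth",(248,91),(395,114)),("tin",(348,171),(370,233)),("bowl",(307,193),(330,212)),("screwdriver",(260,235),(277,184)),("stand",(258,131),(384,151))):
    print(l,np.round(tri([ray(a,best(a,l,na)),ray(b,best(b,l,nb))]),4))
g=tri([ray(a,best(a,"key_grip",(390,256))),ray(b,best(b,"key_grip",(334,327)))])
q=env.read_joint_pos()
env.move_pose([g[0],g[1]-0.07,0.25],down(0.0))
w=env.capture("wrist"); cv2.imwrite("pics/wrist1.png",w["pixels"])
print(np.round(ray(w,[320,200])[0],3),env.read_joint_pos())
for l in("key_grip","key","rack"):
    for d in env.pinpoint(w,l)[:3]: print(l,np.round(d["pixel"],1),round(d["score"],2),np.round(atz(w,d["pixel"],{"key_grip":.082,"key":.008,"rack":0}[l],True),4))
print(env.read_t())
```

```text
key_grip [ 0.4392  0.1714 -0.1632]
socket_mouth [ 0.506  -0.2376  0.1248]
tin [0.4387 0.0187 0.0202]
bowl [5.413e-01 1.700e-03 5.000e-04]
screwdriver [ 0.6796 -0.0096 -0.0072]
stand [ 5.050e-01 -2.302e-01  4.000e-04]
[0.44  0.184 0.371] [ 1.32160227e-01  1.35818245e-01  1.74994531e+00 -7.40710524e-04
  1.25275003e+00  1.32549914e-01]
key_grip [269.6  45.3] 0.87 [0.3983 0.2424 0.082 ]
key_grip [422.9  53.6] 0.62 [0.542  0.2394 0.082 ]
key [404.2  59.5] 0.95 [0.5446 0.2439 0.008 ]
key [281.6  58.5] 0.77 [0.4016 0.2408 0.008 ]
rack [404.8  65.1] 0.62 [0.5477 0.2383 0.    ]
3.0667
```

View pics/wrist1.png

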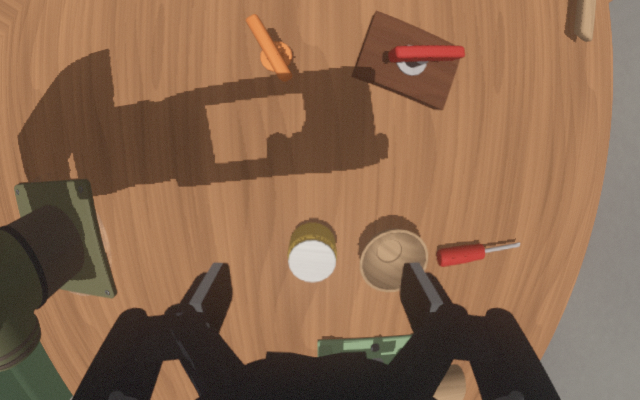

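The red bar is at (428,53) in the wrist view, over the dark rack with the light collar, and the orange one is at (270,47). The side-camera match in my triangulation was a look-alike. From the wrist view, the key is near (0.543, 0.241). I'll move the camera over it.

```bash
cat >> h.py <<'E'
def red(w,z,fish=True,near=None):
    "centre and yaw of the red bar's top, edge pixels cast on plane z"
    hsv=cv2.cvtColor(w["pixels"],cv2.COLOR_BGR2HSV)
    m=(((hsv[...,0]<6)|(hsv[...,0]>174))&(hsv[...,1]>170)&(hsv[...,2]>60)).astype(np.uint8)
    n,lab,st,c=cv2.connectedComponentsWithStats(m)
    i=1+np.argmin([np.hypot(*(c[k]-near)) if st[k,4]>60 else 1e9 for k in range(1,n)]) if near is not None else 1+np.argmax(st[1:,4])
    ys,xs=np.where(lab==i)
    P=np.array([atz(w,(x,y),z,fish)[:2] for x,y in zip(xs,ys)],np.float32)
    (cx,cy),(a,b),ang=cv2.minAreaRect(P*1000)
    if a<b: a,b,ang=b,a,ang+90
    yaw=np.radians(ang); yaw=(yaw+np.pi/2)%np.pi-np.pi/2
    return np.array([cx,cy])/1000,(a,b),yaw,c[i]
E
python3 - <<'E'
from h import *
env.move_pose([0.543,0.159,0.25],down(0.0))
w=env.capture("wrist")
print(red(w,.096))
for l in("key_grip","key","rack"):
    for d in env.pinpoint(w,l)[:2]: print(l,np.round(d["pixel"],1),round(d["score"],2),np.round(atz(w,d["pixel"],{"key_grip":.082,"key":.008,"rack":0}[l],True),4))
x=red(w,.096)[3].astype(int); h=90
y0,x0=max(0,x[1]-h),max(0,x[0]-h)
cv2.imwrite("pics/crop2.png",cv2.resize(w["pixels"][y0:y0+2*h,x0:x0+2*h],(540,540))); print(x0,y0)
print(env.read_t())
E
```

```text
(array([0.54517743, 0.24037434]), (68.18954467773438, 11.65147590637207), np.float64(0.12609039115554155), array([321.48327138, 107.62825279]))
key_grip [170.7 109. ] 0.94 [0.4004 0.2456 0.082 ]
key_grip [315.1 106.2] 0.63 [0.5423 0.2412 0.082 ]
key [197.1 111.6] 0.75 [0.3996 0.2405 0.008 ]
key [318.2 104.9] 0.72 [0.5455 0.2428 0.008 ]
rack [318.1 103.7] 0.69 [0.5454 0.2443 0.    ]
231 17
3.8083
```

View pics/crop2.png

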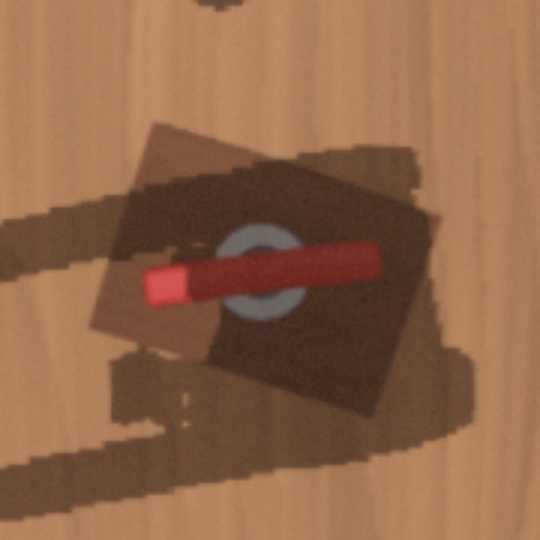

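The close crop confirms it: a red bar in the dark wooden rack with the collar centred under it. The bar centre is at about (0.545, 0.240), with yaw ≈ 0.126. Before grasping, I take one look into the chuck opening from above to get its position and perhaps the square's angle.

Run:
```python
from h import *
a=env.capture("scene"); print("blue",atz(a,(441,294),.05),"orange",atz(a,(440,216),.05))
env.move_pose([0.506,-0.318,0.25],down(0.0))
w=env.capture("wrist"); b=env.capture("side")
for p,n,fi in((a,"scene",0),(b,"side",0),(w,"wrist",1)):
    for l,z in(("socket_mouth",.137),("pinion_face",.130)):
        for d in env.pinpoint(p,l)[:2]: print(n,l,np.round(d["pixel"],1),round(d["score"],2),np.round(atz(p,d["pixel"],z,bool(fi)),4))
T=np.array(w["world_to_cam"])
def px(P):
    c=T[:3,:3]@P+T[:3,3]; t=np.arctan2(np.hypot(*c[:2]),c[2]); return np.array([w["cx"],w["cy"]])+f(w)*t*c[:2]/np.hypot(*c[:2])
x=px(np.array([.506,-.238,.13])).astype(int); print(x,env.read_joint_pos(),env.read_t())
h=40; x0,y0=x[0]-h,x[1]-h; print(x0,y0)
cv2.imwrite("pics/crop3.png",cv2.resize(w["pixels"][y0:y0+2*h,x0:x0+2*h],(560,560),interpolation=cv2.INTER_CUBIC))
```

```text
blue [0.5181638  0.35061513 0.05      ] orange [0.3909642  0.24175659 0.05      ]
scene socket_mouth [247.2  91.7] 0.8 [ 0.5115 -0.2315  0.137 ]
scene socket_mouth [383.5 274.7] 0.67 [0.5997 0.2648 0.137 ]
scene pinion_face [248.7  94.8] 0.93 [ 0.5115 -0.2279  0.13  ]
side socket_mouth [397.2 109.8] 0.63 [ 0.5049 -0.2246  0.137 ]
side pinion_face [394.1 110.6] 0.75 [ 0.5121 -0.2271  0.13  ]
wrist socket_mouth [315.8  93.4] 0.97 [ 0.5058 -0.2247  0.137 ]
[316 110] [-6.30971449e-01  3.40522438e-01  1.46300471e+00  6.44593922e-06
  1.33801562e+00 -6.31741910e-01] 6.0
276 70
```

View pics/crop3.png

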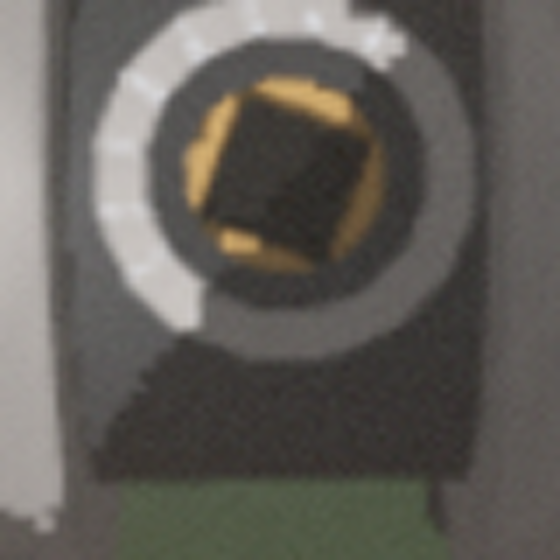

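The crop shows the housing ring centred at about (285,172), which is frame pixel (316.3, 94.1). The dark square sits in the brass face with corners (242,92), (370,140), (328,262) and (203,212). Its yaw is about −0.36 rad modulo a quarter turn. Now I grasp the key.

Run:
```python
from h import *
w=env.capture("wrist")
S=atz(w,(316.3,94.1),.137,True); S2=atz(w,(316.,94.3),.133,True); print("socket",S,S2)
C=np.array([atz(w,(276+(u+.5)/7-.5,70+(v+.5)/7-.5),.130,True) for u,v in((242,92),(370,140),(328,262),(203,212))])
print(C.mean(0)); e=np.roll(C,-1,0)-C; print([round(float(np.arctan2(v[1],v[0])%(np.pi/2)),3) for v in e],np.linalg.norm(e,axis=1))
k=np.array([.5450,.2405]); r=down(.126+np.pi/2)
env.move_pose([*k,.19],r)
print(env.read_joint_pos()); env.grip(.5)
env.move_straight([*k,.085],speed=.12,force_limit=15)
print(env.read_eef_pos(),env.read_wrist_force())
env.grip(0.0); print("width",env.read_width(),env.read_wrist_force())
print(env.move_straight([*k,.25],speed=.12)); print(env.read_wrist_force(),env.read_width())
w=env.capture("wrist"); cv2.imwrite("pics/held.png",w["pixels"]); print(red(w,.263)); print(env.read_eef_pos(),env.read_t())
s=env.capture("side"); print(env.pinpoint(s,"key")[:2])
cv2.imwrite("pics/held2.png",np.hstack([cv2.resize(w["pixels"],(400,250)),cv2.resize(s["pixels"],(400,250))]))
```

```text
socket [ 0.50595763 -0.22594092  0.137     ] [ 0.50573831 -0.22593453  0.133     ]
[ 0.50604076 -0.22615861  0.13      ]
[1.207, 1.25, 1.184, 1.263] [0.01486157 0.0143152  0.01470544 0.01398242]
[ 3.43172552e-01  3.87853561e-01  1.54973065e+00 -4.63286927e-04
  1.20365796e+00 -1.35194339e+00]
[0.54564018 0.24074957 0.08562402] [ 1.09046746 -0.78014819  0.1840949 ]
width 0.1567664428456685 [-0.28882155 -2.84324679  5.69404026]
False
[-0.35424446  0.15952687 -1.70718914] 0.1551284665250461
(array([0.53601746, 0.24161691]), (74.85012817382812, 11.177886962890625), np.float64(0.13339914548401977), array([317.79448974, 281.48383469]))
[0.54447844 0.24033202 0.24899779] 11.5583
[{'pixel': [254.6, 253.7], 'score': 0.93}, {'pixel': [333.4, 340.9], 'score': 0.83}]
```

View pics/held2.png

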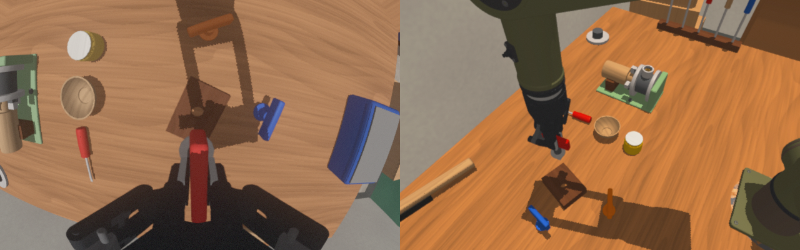

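The key is held (width 0.155) and hangs free, and the rack is empty. Next I hover with the tip about 10 mm above the rim at yaw −0.345 and compare tip and opening in all three cameras.

```bash
cat >> h.py <<'E'
def proj(p,P,fish=False):
    T=np.array(p["world_to_cam"]); c=T[:3,:3]@np.array(P)+T[:3,3]; r=np.hypot(*c[:2])
    return np.array([p["cx"],p["cy"]])+f(p)*(c[:2]/r*np.arctan2(r,c[2]) if fish else c[:2]/c[2])
def crop(p,c,h,size):
    x0,y0=(np.round(c)-h).astype(int); x0=max(x0,0);y0=max(y0,0)
    return x0,y0,cv2.resize(p["pixels"][y0:y0+2*h,x0:x0+2*h],(size,size),interpolation=cv2.INTER_CUBIC)
E
python3 - <<'E'
from h import *
r=down(-.345+np.pi/2); s=np.array([.506,-.226])
env.move_pose([*s,.26],r)
env.move_straight([*s,.227],speed=.08,force_limit=8)
P=env.read_eef_pos(); print(P,env.read_joint_pos(),env.read_wrist_force())
im=[]
for n,fi in(("scene",0),("side",0),("wrist",1)):
    p=env.capture(n); tip=np.array([*P[:2],P[2]-.077]); q=proj(p,tip,bool(fi)); m=proj(p,[*s,.137],bool(fi))
    print(n,"expected tip px",q,"mouth px",m,[ (l,np.round(d["pixel"],1),round(d["score"],2)) for l in("socket_mouth","key","key_grip") for d in env.pinpoint(p,l)[:1]])
    x0,y0,c=crop(p,(q+m)/2,40,390); print(x0,y0,80/390); im.append(c); cv2.imwrite(f"pics/hov_{n}.png",p["pixels"])
cv2.imwrite("pics/hover.png",np.hstack([im[0],im[2]])); cv2.imwrite("pics/hover_side.png",im[1]); print(env.read_t())
E
```

```text
[ 0.50615848 -0.22572063  0.22676818] [-4.95724993e-01  3.00088720e-01  1.58831404e+00  4.47382361e-05
  1.25368403e+00 -1.72207657e+00] [-0.49333737  0.12438304 -1.83510449]
scene expected tip px [249.88410235  87.83082077] mouth px [250.72071067  91.7883613 ] [('socket_mouth', array([246.9,  91.6]), 0.95), ('key', array([258.9, 235.9]), 0.73), ('key_grip', array([443. , 296.4]), 0.93)]
210 50 0.20512820512820512
side expected tip px [397.856088   104.55334863] mouth px [396.97875454 109.25997573] [('socket_mouth', array([397. , 110.8]), 0.66), ('key', array([398.2, 107. ]), 0.98), ('key_grip', array([221.6, 348.3]), 0.73)]
357 67 0.20512820512820512
wrist expected tip px [314.85710313 228.02656668] mouth px [314.4791785  221.26397047] [('socket_mouth', array([316.1, 220.5]), 0.63), ('key', array([587.2,  16.9]), 0.83), ('key_grip', array([313.9, 284.4]), 0.72)]
275 185 0.20512820512820512
14.5333
```

View pics/hover.png

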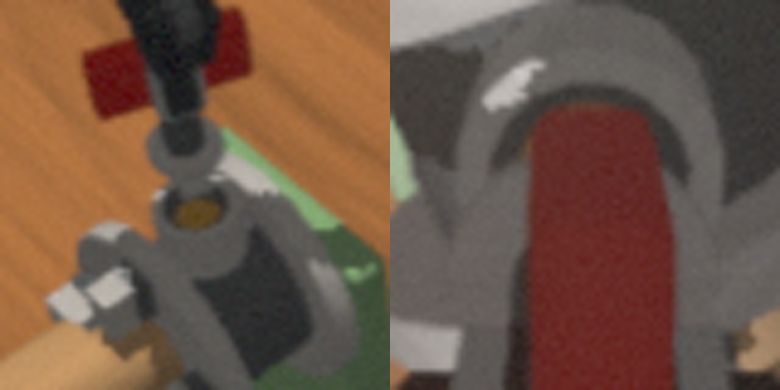

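View pics/hover_side.png

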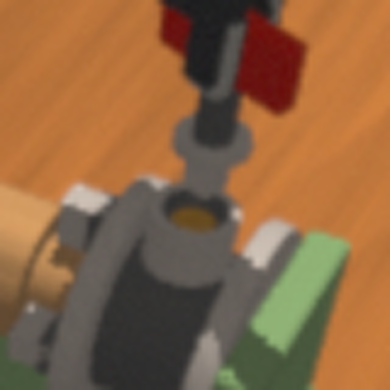

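Run:
```python
from h import *
P=np.array(env.read_eef_pos())
for n,(x0,y0) in(("scene",(210,50)),("side",(357,67))):
    p=env.capture(n); g=lambda X:np.round((proj(p,X)-[x0,y0]+.5)*4.875-.5,1)
    A=lambda z:[*P[:2],P[2]-.077+z]
    ring=lambda c,R:np.array([g([c[0]+R*np.cos(t),c[1]+R*np.sin(t),c[2]]) for t in np.linspace(0,6.28,72)])
    for nm,c,R in(("collar",A(.027),.0175),("collar_low",A(.022),.0175),("rim_out",[.506,-.226,.137],.02),("rim_in",[.506,-.226,.137],.0145),("brass",[.506,-.226,.130],.0105)):
        q=ring(c,R); print(n,nm,"centre",g(c),"box x",q[:,0].min(),q[:,0].max(),"y",q[:,1].min(),q[:,1].max())
    print("d/dx per mm",g([.507,-.226,.137])-g([.506,-.226,.137]),"d/dy",g([.506,-.225,.137])-g([.506,-.226,.137]))
a=cv2.imread("pics/hov_scene.png"); b=cv2.imread("pics/hov_side.png")
z=lambda i,x0,y0:cv2.resize(i[y0:y0+30,x0:x0+26],(390,450),interpolation=cv2.INTER_CUBIC)
cv2.imwrite("pics/hz.png",np.hstack([z(a,237,72),z(b,386,86)]))
```

```text
scene collar centre [187.  141.8] box x 146.8 227.1 y 112.4 171.8
scene collar_low centre [188.7 150. ] box x 148.7 228.7 y 120.7 179.9
scene rim_out centre [200.5 205.7] box x 156.2 244.7 y 172.6 239.4
scene rim_in centre [200.5 205.7] box x 168.4 232.5 y 181.6 230.0
scene brass centre [202.7 216.3] box x 179.6 225.8 y 199.0 233.9
d/dx per mm [-1.8  1.1] d/dy [1.3 1.2]
side collar centre [212.6 133.4] box x 171.6 253.7 y 108.5 159.0
side collar_low centre [210.6 143. ] box x 169.8 251.5 y 118.1 168.6
side rim_out centre [196.8 208. ] box x 151.7 242.1 y 179.5 237.3
side rim_in centre [196.8 208. ] box x 164.1 229.6 y 187.2 229.1
side brass centre [194.2 220.4] box x 170.7 217.8 y 205.4 235.7
d/dx per mm [-2.  -0.8] d/dy [-0.9  1.2]
```

View pics/hz.png

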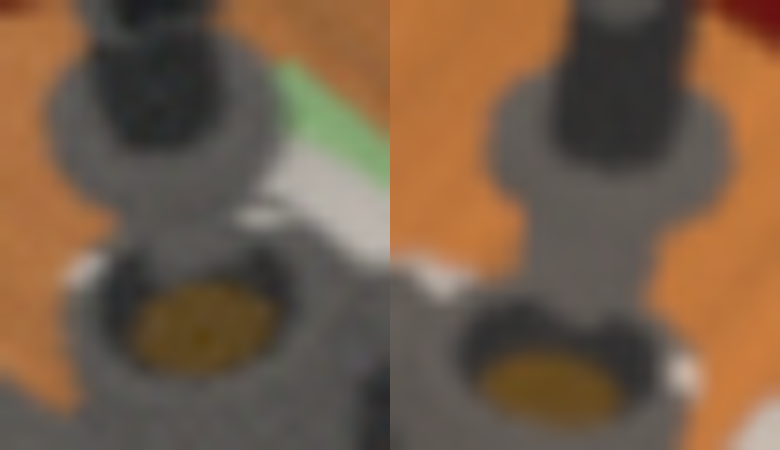

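Both fixed views put the opening about 1 mm in +x and 0.5 mm in −y from the key axis. I shift by that much and lower with a light force limit.

Run:
```python
from h import *
s=np.array([.507,-.2265])
f0=np.array(env.read_wrist_force())
env.move_straight([*s,.225],speed=.05)
hit=env.move_straight([*s,.191],speed=.03,force_limit=6)
env.dwell(.1)
print(hit,np.round(env.read_eef_pos(),4),np.round(env.read_wrist_force()-f0,2),np.round(env.read_torque(),3),env.read_t())
```

```text
True [ 0.5064 -0.2257  0.2053] [ 0.81  0.77 -0.7 ] [ 0.164 -0.216 -0.052] 15.675
```

```bash
cat >> h.py <<'E'
def st(tag,f0=np.array([-.49,.12,-1.83])):
    print(tag,np.round(env.read_eef_pos(),4),"F",np.round(env.read_wrist_force()-f0,1),"M",np.round(env.read_torque(),2),"t",round(env.read_t(),2))
E
python3 - <<'E'
from h import *
s=np.array([.5070,-.2265])
for i in range(3):
    h=env.move_straight([*s,.191],speed=.03,force_limit=6); st(h)
    if not h: break
E
```

```text
True [ 0.5069 -0.2263  0.1929] F [ 0.4 -0.7  6.2] M [ 0.07  0.02 -0.06] t 16.12
False [ 0.507  -0.2268  0.1927] F [-2.5  1.6 12.1] M [0.46 0.41 0.  ] t 16.38
```

It dropped fully home: TCP z is 0.1927 against a predicted 0.1926. I ease the pressure and turn clockwise in small steps, feeling the moment.

Run:
```python
from h import *
env.move_straight([.507,-.2265,.1926],speed=.03); st("eased")
q=np.array(env.read_joint_pos()); q0=q[5]; m0=env.read_torque()[2]
for i in range(40):
    q[5]+=.06; env.move_joints(q)
    m=env.read_torque(); F=env.read_wrist_force(); a=env.read_joint_pos()[5]-q0
    print(round(a,3),"cmd",round(.06*(i+1),2),"M",np.round(m,2),"F",np.round(F,1),round(env.read_t(),2))
    if abs(m[2]-m0)>.45 or np.linalg.norm(F)>25: break
st("end")
```

```text
eased [ 0.5071 -0.2266  0.1929] F [-0.4  1.4  6.3] M [0.42 0.02 0.02] t 16.62
0.059 cmd 0.06 M [ 0.47 -0.01 -0.03] F [-0.8  1.8  4.1] 16.88
0.118 cmd 0.12 M [ 0.52 -0.   -0.03] F [-0.4  2.2  3.7] 17.12
0.177 cmd 0.18 M [ 0.6  -0.19  0.05] F [1.5 3.1 3.1] 17.38
0.237 cmd 0.24 M [ 0.69 -0.34  0.06] F [1.5 3.  2.3] 17.62
0.297 cmd 0.3 M [ 0.76 -0.35  0.1 ] F [1.5 4.  2.6] 17.88
0.357 cmd 0.36 M [ 0.71 -0.48  0.08] F [2.2 3.  1.5] 18.12
0.417 cmd 0.42 M [ 0.77 -0.57 -0.  ] F [2.1 2.4 0.2] 18.38
0.477 cmd 0.48 M [ 0.62 -0.58  0.06] F [1.2 3.6 0.1] 18.62
0.537 cmd 0.54 M [ 0.64 -0.68  0.02] F [ 3.2  1.7 -0.5] 18.88
0.597 cmd 0.6 M [ 0.56 -0.71  0.09] F [ 2.9  2.6 -1.2] 19.12
0.657 cmd 0.66 M [ 0.52 -0.73  0.07] F [ 4.2  2.2 -0.5] 19.38
0.717 cmd 0.72 M [ 0.48 -0.84  0.07] F [ 3.6  2.6 -0.9] 19.62
0.777 cmd 0.78 M [ 0.46 -0.91  0.06] F [ 3.9  0.9 -1.4] 19.88
0.837 cmd 0.84 M [ 0.39 -0.88  0.05] F [ 3.8  2.2 -1.2] 20.12
0.897 cmd 0.9 M [ 0.31 -0.91  0.07] F [ 4.   2.1 -2.1] 20.38
0.957 cmd 0.96 M [ 0.3  -0.93  0.09] F [ 4.2  1.1 -1.4] 20.62
1.017 cmd 1.02 M [ 0.21 -0.96  0.11] F [ 4.8  1.7 -3. ] 20.88
1.077 cmd 1.08 M [ 0.12 -0.99  0.1 ] F [ 5.6  0.8 -2.4] 21.12
1.137 cmd 1.14 M [ 0.03 -0.96  0.06] F [ 3.8  0.5 -2.7] 21.38
1.197 cmd 1.2 M [ 0.01 -0.94  0.06] F [ 4.  -0.8 -2.6] 21.62
1.257 cmd 1.26 M [-0.08 -0.99  0.08] F [ 4.4  0.1 -2.6] 21.88
1.317 cmd 1.32 M [-0.16 -1.03  0.04] F [ 4.2 -0.5 -2.9] 22.12
1.377 cmd 1.38 M [-0.24 -0.96  0.07] F [ 3.9 -1.2 -2.4] 22.38
1.437 cmd 1.44 M [-0.25 -0.92  0.14] F [ 4.6 -1.3 -2.8] 22.62
1.497 cmd 1.5 M [-0.36 -0.97  0.07] F [ 4.9 -1.8 -3.1] 22.88
1.557 cmd 1.56 M [-0.38 -0.96  0.05] F [ 4.6 -1.8 -2.8] 23.12
1.617 cmd 1.62 M [-0.41 -0.95  0.25] F [ 4.  -1.5 -3.5] 23.38
1.677 cmd 1.68 M [-0.57 -0.88  0.37] F [ 3.4 -3.  -1.8] 23.62
1.737 cmd 1.74 M [-0.59 -0.77  0.54] F [ 4.1 -3.1 -2.2] 23.88
end [ 0.507  -0.2267  0.193 ] F [ 4.6 -3.2 -0.4] M [-0.59 -0.77  0.54] t 23.88
```

The moment is flat at about 0.07 N m until 1.58 rad, then climbs steadily to 0.54, so the jaws are on the stop. I unload the wind-up within the backlash, press lightly to check that the key is home, look, and let go.

Run:
```python
from h import *
q=np.array(env.read_joint_pos()); q[5]-=.09; env.move_joints(q); st("unwound")
p=np.array(env.read_eef_pos())
h=env.move_straight([.507,-.2267,.190],speed=.02,force_limit=6); st(("press",h))
z=env.read_eef_pos()[2]
env.move_straight([.507,-.2267,z],speed=.02); st("eased")
env.grip(.15+.1); st("open a little"); env.grip(.5); st("open")
q=env.read_eef_pos(); env.move_straight([*q[:2],.30],speed=.12); st("up")
c=[]
for n in("scene","side"):
    s=env.capture(n); c.append(crop(s,proj(s,[.507,-.227,.16]),45,390)[2]); cv2.imwrite(f"pics/end_{n}.png",s["pixels"])
cv2.imwrite("pics/end.png",np.hstack(c))
w=env.capture("wrist"); print(red(w,.205))
```

```text
unwound [ 0.507  -0.2266  0.1929] F [ 3.7 -2.5 -0.8] M [-0.48 -0.89  0.22] t 24.12
('press', True) [ 0.5074 -0.2269  0.1928] F [-0.5  0.1  7.3] M [ 0.02 -0.02  0.27] t 24.33
eased [ 0.5069 -0.2266  0.1929] F [ 3.2 -1.   0.7] M [-0.36 -0.7   0.19] t 24.6
open a little [ 0.5056 -0.2259  0.1922] F [-0.3 -0.3  2.2] M [ 0.01 -0.01 -0.01] t 24.85
open [ 0.5068 -0.2266  0.1927] F [ 1.  -0.   2.1] M [ 0.01  0.02 -0.01] t 25.19
up [ 0.5063 -0.2263  0.2992] F [ 0.7 -0.6  1.7] M [ 0.02 -0.02 -0.02] t 26.23
(array([ 0.50119751, -0.25307802]), (1.1719595193862915, 0.5734249353408813), np.float64(-1.2573791845631814), array([325.33333333, 251.66666667]))
```

View pics/end.png

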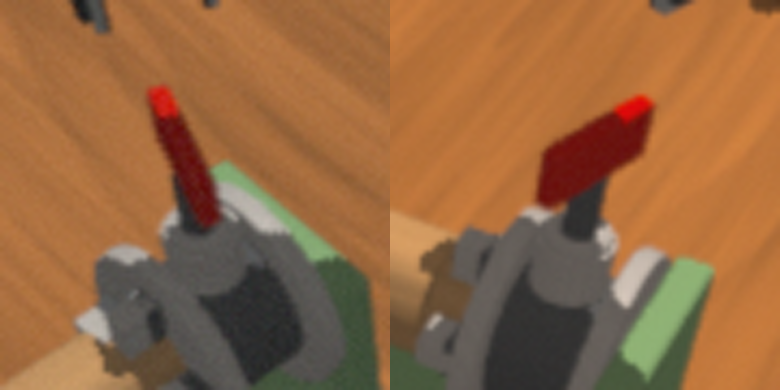

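The key stands upright with its collar on the rim and the gripper is clear. A quick check of the bystanders in the saved pictures, then I hand in.

Run:
```python
from h import *
s=env.capture("scene"); a=cv2.imread("pics/scene0.png")
for n,x,y in(("tin",346,168),("bowl",308,190),("screwdriver",260,232)):
    t=a[y-20:y+20,x-24:x+24]; r=cv2.matchTemplate(s["pixels"][y-30:y+30,x-34:x+34],t,cv2.TM_CCOEFF_NORMED)
    _,v,_,l=cv2.minMaxLoc(r); print(n,"shift px",l[0]-10,l[1]-10,round(v,2))
st("final"); env.sign_off()
```

```text
tin shift px 1 1 0.67
bowl shift px 0 1 0.7
screwdriver shift px 0 0 0.84
final [ 0.5065 -0.2264  0.2991] F [1.1 0.1 1. ] M [-0.04  0.03 -0.03] t 26.43
the job is handed in; nothing more can be done
```

The red key is standing fully home in the chuck, with the jaws turned up to their stop. I handed the job in at 26.4 s, with the gripper open and clear of everything.

- **Inserting:** I read the square socket's angle from a wrist picture and lined the key up with it in the air. It touched lightly once, then dropped home on the second light push, so no turning search was needed. Its height at home was 0.1927 m, against 0.1926 m expected. The most I pressed was about 12 N.
- **Tightening:** I turned it clockwise 1.74 rad. The moment stayed near 0.07 N m until about 1.6 rad, then climbed to 0.54 N m, which I took as the jaws meeting the blank. I then turned back 0.09 rad, which the square's play should absorb, pressed lightly and let go.
- **Last checks:** The final pictures show the key upright with its collar on the rim. The jaw position was judged by feel alone, not measured. The last wrist picture did not show the red bar, so I did not confirm the key's final angle from it.
- **Bystanders:** The screwdriver showed no shift, and the tin and bowl showed at most 1 pixel. Those two matches were only fair (0.67 and 0.70), probably because the arm's shadow moved. Nothing touched them as far as I can tell.
- **Disagreement:** My first triangulation of the key was wrong because the side camera matched a different spot. I found the key again from the wrist camera before reaching for it.

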